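# Tip the sanding block onto the gluing bed

### The job

The wooden sanding block with its freshly glued sandpaper sole stands on end on the front ledge of the gluing board. Push it over at the top, towards the raised metal plate whose front edge stops its foot, so that it lies flat on the plate, sandpaper down and square to the plate's front edge, with most of its length on the plate. Do not pick it up, and leave the other things on the ledge standing where they are.

Things in the scene. Friction and masses are not known exactly. Their poses are not given: they have to be found in the camera images.
- sand_block_mid (a point): Centre of the wooden sanding block, 110 long, 65 wide, 32 mm thick. Own y runs along its length, z from the sandpaper sole to the wooden back. It starts on end, y up, in one of three places on the ledge: centre 55 mm above the ledge, top 122 mm above the table, sole facing the plate 3 to 12 mm short of its edge. Pushed at the top it falls over by itself once it leans about 20 degrees.
- gluing_board: Fixed board. Origin: centre of its underside, on the table; x from ledge to plate (away from the robot), y left, z up. Plywood base 240 (x) by 360 by 12 mm. An aluminium plate on it, 8 mm thick, covers x -20 to +115, y -175 to +175 mm, top 20 mm above the table; its front edge is the low stop. In front is the bare ledge, x -120 to -20, things standing near y -115, 0 and 115.
- carton_mid (a point): Centre of a brown carton standing on end on the same ledge, 100 mm high, 65 mm wide, 45 mm deep; its y axis points up. Must stay as it is.
- offcut_mid (a point): Centre of a plain pale wooden offcut standing on end on the same ledge, 85 mm high, 45 mm wide, 28 mm deep, smaller than the sanding block and without sandpaper; its y axis points up. Must stay as it is.
Things that resemble listed ones, but are neither listed nor needed, are in the scene too. Leave any purple or turquoise look-alike of the part that bears offcut_mid alone.

How it is judged:
By the outcome, as a careful person would: the job done as asked, in the order asked, and still so for the second after the job is handed in, with the robot touching nothing.
It also fails if it takes over 32 s, if anything falls off the work surface, if the arm or the gripper's body presses on something with over 40 N, if the wrist force passes 120 N, or if a joint passes its speed limit or range.

### The arm

A 7-joint arm with a two-finger parallel gripper is mounted at the origin on a cart in front of the work surface, level with it; the furniture and walls round the work are solid. World frame = base frame: x ahead of the robot, y to its left, z up, the work surface at z = 0. Lengths are in m, angles in rad, forces in N, time in s.
With the tool pointing down it reaches from about 0.4 to 0.875 m from the base axis. Payload 19.3 kg.
Tool frame: the origin (TCP) lies midway between the tips of the shut fingers; the grasp point (between the pads) lies 19 mm behind it; x points along the fingers, y is the direction in which the jaws open and shut, and the axes are right-handed (so a half turn about x gives the same grasp; the last joint's range is limited). The gripper opens to 85 mm and grips with 20 to 120 N. Pads are 22 mm wide; open, the fingers measure 114 mm over their backs; the gripper's body (76 mm by 85 mm) begins 54 mm behind the grasp point. The pads swing forward as they close: fully open they stand 13 mm farther back than shut.
Start: joints at [-1.209, 0.521, -0.036, 1.599, 0.021, 1.021, -0.113], TCP at [0.262, 0.568, 0.231] pointing down, gripper open.
Joint ranges: [-2.91, 2.91], [-0.3, 2.13], [-1.5, 1.42], [0.17, 2.43], [-1.26, 4.41], [0.16, 1.93], [-2.52, 2.52]. Speed limits (rad/s): [1.89, 1.89, 2.39, 2.39, 3.01, 3.01, 3.01].

### API

Orientations are given as [roll, pitch, yaw] about the fixed x, y, z axes, in that order (R = Rz(yaw) Ry(pitch) Rx(roll)).
In Python, from workcell import bot gives the robot as it stands. The module is installed in compiled form; this text tells all that it offers.
- The arm moves only by the tool servo_tool, never from a script. Its argument "targets" is a list of rows, each an object of numbers: "x", "y", "z": the shift along the tool's x, y, z as a fraction of full scale; "wx", "wy", "wz": the turn, a rotation vector about the tool's x, y, z as a fraction of full scale. A call has 1 to 12 rows; each row is the pose to reach, as a shift and turn from the pose measured when the call began, along the tool's axes at that moment, turning the shorter way round; what a row does not reach only later rows make up. Full scale, the value 1, is 40 cm for a shift and 360 degrees for a turn. A row lasts 1/8 s, in which the tool goes at most 62.5 mm and 10.7 degrees, less where a joint would pass 70% of its speed; a pose out of reach is approached as far as the arm can. A call with a number of a shift or a turn outside -1 to 1 is refused whole. A call with a gripper value outside its range is refused whole. "grip" is the gripper command: -1 is shut, 1 is fully open, values between are in proportion, set as the call begins (left out, the last holds). The fingers move at their own pace and stop on an object; "squeeze" is the grip in N (left out, the last holds). Time passes only in rows, so rows that repeat a pose let the fingers close. It gives the time, the measured TCP pose, the force and the opening at its end, in the units of the state.
- bot.observe(): the state, without advancing time (a new reading comes with each control period).
- bot.grab_frame(name): name is "scene" or "top" or "wrist"; returns (picture, depth): 400x640x3 uint8, red, green, blue; 400x640 float32, m along the optical axis (not along the pixel's ray), 0 where there is no reading.
- bot.get_calibration(name): a dict with "intrinsics" (3x3 intrinsics, pixels), "R" (3x3) and "t" (3): a world point X has camera coordinates R X + t. Camera axes: x right, y down, z forward; pixel columns grow to the right and rows downward; lengths in m; the calibration is good to about 2 mm. A picture is of the moment at which its call begins: read the wrist's pose just before it. get_calibration takes no time and is no camera call; for the wrist camera it gives the pose at the moment of the call.
- bot.job_done(): hands the job in, once; it reports no verdict.
Trained networks look in the newest picture that a camera, given by its name, has taken for a name from the list of things; names that differ only in an ending like _2 or _b are one class to them, and where a whole thing is asked for, a point or a joint stands for the part that bears it (a point fixed in the world has none). Each returns a list of dicts, best first, with "confidence" (0 to 1); they miss things now and then, are a little off and sometimes report something else, mostly with a low value. They report only what shows in the picture. A call takes as long as a camera call. They do not tell look-alikes from the thing itself.
- bot.trace(camera, target): "mask" (400x640 bool, what is visible of it) and "pixel" ([column, row] in pixels, amid what is visible of it).
The state is a dict: "clock": time; "qpos": joint angles; "qd": joint speeds; "joint_efforts": joint torques, N m; "position": TCP position; "tool_rot": TCP orientation; "force": force on the tool from outside, world axes, zero at the start; "moment": the same for the moment, N m; "grip_width": finger opening in m.
Only numpy, scipy, OpenCV 4.12 (cv2) and the standard library are available. Lean on these libraries where they do the work, as an engineer would, in place of code of your own. Each camera call takes 0.05 s, during which the arm holds its last target. There are 200 camera calls.

## Working session

There is one attempt and no reset: what is moved stays moved. The work goes in short steps, Python scripts to look and compute and a tool call to move; the robot and the scene stay as the last step left them, time stands still between calls to the robot, and variables do not carry over. Pictures are saved under pics/ and viewed, on a budget of 10 in all, crops included, one or two more only if the job needs it, and the job is handed in when it is done.

Besides the shell and the picture viewer there is one more tool, called after ">>>" as name(argument=value, ...) on one line, values as JSON. servo_tool: Moves the arm, as the interface text tells. Shift numbers are shares of 40 cm and turn numbers shares of 360 degrees, none past 1 either way. Its arguments: {"type":"object","properties":{"targets":{"type":"array"},"grip":{"type":"number"},"squeeze":{"type":"number"}},"required":["targets"]}

```bash
mkdir -p pics; cat > h.py <<'E'
import numpy as np, cv2
from workcell import bot
def world(cam,depth,mask):
    c=bot.get_calibration(cam);K=np.array(c["intrinsics"]);R=np.array(c["R"]);t=np.array(c["t"])
    v,u=np.nonzero(mask&(depth>0));d=depth[v,u]
    P=np.stack([(u-K[0,2])/K[0,0]*d,(v-K[1,2])/K[1,1]*d,d],1)
    return (P-t)@R
E
python3 - <<'E'
from h import *
s=bot.observe();print({k:np.round(s[k],3) for k in("clock","position","tool_rot","grip_width","force")})
for cam in("scene","top"):
    im,d=bot.grab_frame(cam);cv2.imwrite(f"pics/{cam}0.png",im[:,:,::-1])
    for n in("sand_block_mid","carton_mid","offcut_mid","gluing_board"):
        for r in bot.trace(cam,n)[:3]:
            P=world(cam,d,r["mask"]);
            print(cam,n,round(r["confidence"],2),np.round(r["pixel"]),r["mask"].sum(),np.round(np.percentile(P,[2,50,98],axis=0),3).tolist() if len(P) else None)
E
```

```text
{'clock': np.float64(0.0), 'position': array([0.261, 0.567, 0.231]), 'tool_rot': array([-1.499,  1.57 , -1.931]), 'grip_width': np.float64(0.085), 'force': array([-0.94 , -0.134,  0.074])}
scene sand_block_mid 0.64 [301. 181.] 664 [[0.474, 0.073, 0.019], [0.488, 0.086, 0.096], [0.536, 0.18, 0.124]]
scene sand_block_mid 0.54 [328. 212.] 7112 [[0.374, -0.1, 0.005], [0.519, 0.039, 0.018], [0.682, 0.257, 0.022]]
scene offcut_mid 0.86 [392. 258.] 974 [[0.49, -0.214, 0.003], [0.493, -0.198, 0.055], [0.519, -0.17, 0.086]]
scene offcut_mid 0.59 [342. 286.] 1082 [[0.359, -0.202, 0.002], [0.376, -0.193, 0.058], [0.401, -0.168, 0.086]]
scene offcut_mid 0.56 [311. 216.] 610 [[0.432, -0.015, 0.013], [0.446, -0.004, 0.065], [0.521, 0.083, 0.098]]
scene gluing_board 0.94 [327. 213.] 7180 [[0.374, -0.1, 0.004], [0.519, 0.038, 0.018], [0.683, 0.26, 0.022]]
top carton_mid 0.6 [224. 180.] 924 [[0.524, 0.191, 0.028], [0.551, 0.218, 0.112], [0.58, 0.258, 0.115]]
top offcut_mid 0.91 [426. 200.] 423 [[0.493, -0.209, 0.007], [0.506, -0.18, 0.084], [0.521, -0.165, 0.088]]
top offcut_mid 0.85 [331. 230.] 344 [[0.436, -0.01, 0.01], [0.455, 0.013, 0.097], [0.473, 0.035, 0.1]]
top offcut_mid 0.6 [423. 258.] 527 [[0.363, -0.197, -0.001], [0.386, -0.173, 0.083], [0.409, -0.162, 0.087]]
top gluing_board 0.62 [297. 192.] 15649 [[0.387, -0.083, 0.009], [0.542, 0.083, 0.019], [0.692, 0.268, 0.023]]
```

```bash
python3 - <<'E'
from h import *
a=cv2.imread("pics/scene0.png")[130:330,200:460];b=cv2.imread("pics/top0.png")[80:280,180:460]
cv2.imwrite("pics/c0.png",np.vstack([cv2.resize(a,(390,300)),cv2.resize(b,(390,300))]) if 0 else np.hstack([cv2.resize(a,(390,400)),cv2.resize(b,(410,400))]))
# block top face & orientation; plate
im,d=bot.grab_frame("top")
P=world("top",d,np.ones(d.shape,bool))
for lo,hi,n in((.118,.127,"block"),(.106,.117,"carton"),(.094,.101,"off"),(.0175,.0225,"plate")):
    m=(P[:,2]>lo)&(P[:,2]<hi)&(P[:,0]>.33)&(P[:,0]<.75)&(abs(P[:,1])<.35)
    r=cv2.minAreaRect((P[m][:,:2]*1000).astype(np.float32));print(n,m.sum(),np.round(r[0]),np.round(r[1]),round(r[2],1),np.round(cv2.boxPoints(r)).tolist())
E
```

```text
block 524 [503. 111.] [64. 31.] 62.3 [[474.0, 89.0], [501.0, 75.0], [531.0, 132.0], [504.0, 146.0]]
carton 757 [528. 169.] [193.  45.] 65.7 [[468.0, 90.0], [509.0, 72.0], [588.0, 247.0], [547.0, 266.0]]
off 326 [495.  95.] [226.  41.] 66.4 [[430.0, -0.0], [468.0, -17.0], [559.0, 190.0], [521.0, 207.0]]
plate 8852 [548.  -2.] [378. 703.] 4.4 [[333.0, 334.0], [387.0, -367.0], [764.0, -338.0], [710.0, 364.0]]
```

View pics/c0.png

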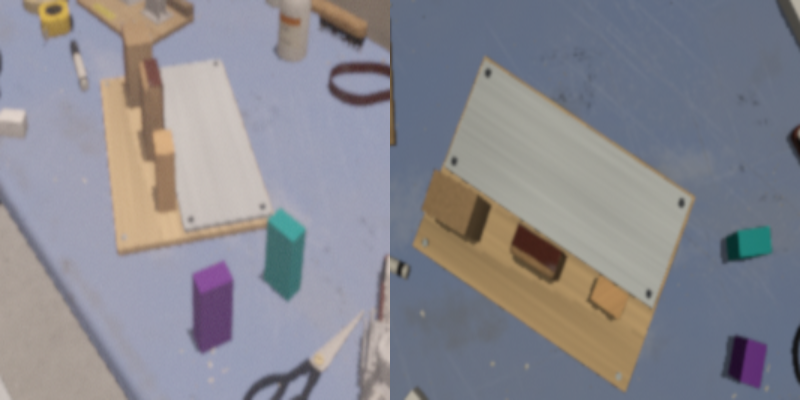

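Top view, crop at right: the block with the dark red sole is the middle item, near crop px (540,248). The carton is left of it, at (455,205). The offcut is to its right, at (608,297). Next I measure the plate's yaw and work out the moves.

```bash
cat >> h.py <<'E'
from scipy.spatial.transform import Rotation as Ro
def rel(pos,yaw):
    s=bot.observe();R0=Ro.from_euler('xyz',s["tool_rot"])
    X=np.array([0,0,-1.]);best=None
    for sg in(1,-1):
        Y=sg*np.array([-np.sin(yaw),np.cos(yaw),0]);R=Ro.from_matrix(np.stack([X,Y,np.cross(X,Y)],1))
        w=(R0.inv()*R).as_rotvec()
        if best is None or np.linalg.norm(w)<np.linalg.norm(best):best=w
    return np.round(R0.inv().apply(np.array(pos)-s["position"])/.4,4),np.round(best/2/np.pi,4)
E
python3 - <<'E'
from h import *
im,d=bot.grab_frame("top")
for r in bot.trace("top","gluing_board")[:1]:
    m=r["mask"]&(im.max(2).astype(int)-im.min(2)<40)
    m=cv2.morphologyEx(m.astype(np.uint8),cv2.MORPH_OPEN,np.ones((5,5)))>0
    P=world("top",d,m);P=P[(P[:,2]>.016)&(P[:,2]<.024)]
    q=cv2.minAreaRect((P[:,:2]*1000).astype(np.float32));print(len(P),q,cv2.boxPoints(q).round().tolist())
P=world("top",d,np.ones(d.shape,bool));P=P[(P[:,2]>.118)&(P[:,2]<.127)&(abs(P[:,0]-.5)<.06)&(abs(P[:,1]-.11)<.07)]
print(cv2.minAreaRect((P[:,:2]*1000).astype(np.float32)),P.mean(0))
yaw=np.radians(-27.7);b=np.array([np.cos(yaw),np.sin(yaw)]);c=np.array([.503,.111])
for k in(-.065,-.03):
  p=c+k*b
  for z in(.23,.107):print(k,z,p,rel([*p,z],yaw))
s=bot.observe();print(Ro.from_euler('xyz',s["tool_rot"]).as_matrix().round(2))
E
```

```text
9530 ((584.272705078125, 73.32170104980469), (349.91436767578125, 134.62791442871094), 62.13617706298828) [[443.0, -50.0], [562.0, -113.0], [726.0, 197.0], [607.0, 259.0]]
((502.1941833496094, 110.51000213623047), (63.976341247558594, 31.294172286987305), 63.33525085449219) [0.50246169 0.11058516 0.12265986]
-0.065 0.23 [0.44544941 0.14121473] (array([ 0.0033, -0.7757,  0.8636]), array([0.0082, 0.    , 0.    ]))
-0.065 0.107 [0.44544941 0.14121473] (array([ 0.3108, -0.7757,  0.8636]), array([0.0082, 0.    , 0.    ]))
-0.03 0.23 [0.47643819 0.12494526] (array([ 0.0033, -0.7803,  0.951 ]), array([0.0082, 0.    , 0.    ]))
-0.03 0.107 [0.47643819 0.12494526] (array([ 0.3108, -0.7803,  0.951 ]), array([0.0082, 0.    , 0.    ]))
[[-0.    0.42  0.91]
 [-0.    0.91 -0.42]
 [-1.   -0.    0.  ]]
```

>>> servo_tool(targets=[{"x": 0, "y": -0.1, "z": 0.1}, {"x": 0, "y": -0.2, "z": 0.2}, {"x": 0, "y": -0.3, "z": 0.3, "wx": 0.004}, {"x": 0, "y": -0.4, "z": 0.4, "wx": 0.008}, {"x": 0, "y": -0.5, "z": 0.5, "wx": 0.008}, {"x": 0, "y": -0.6, "z": 0.6, "wx": 0.008}, {"x": 0, "y": -0.7, "z": 0.7, "wx": 0.008}, {"x": 0, "y": -0.776, "z": 0.8, "wx": 0.008}, {"x": 0, "y": -0.776, "z": 0.83, "wx": 0.008}, {"x": 0, "y": -0.776, "z": 0.83, "wx": 0.008}, {"x": 0, "y": -0.776, "z": 0.83, "wx": 0.008}], grip=-0.06)

```text
$.targets[0]: bad value
```

```bash
python3 - <<'E'
from h import *
yaw=np.radians(-27.8);b=np.array([np.cos(yaw),np.sin(yaw)]);c=np.array([.5025,.1107])
s=bot.observe();print(s["clock"],s["position"],s["force"],s["grip_width"],(s["position"][:2]-c)@b)
for k in(-.065,-.03):print(k,rel([*(c+k*b),.1],yaw))
im,d=bot.grab_frame("wrist");cv2.imwrite("pics/w1.png",im[:,:,::-1])
E
```

```text
0.65 [0.26159378 0.56760144 0.23127906] [-0.397137    0.45676424 -0.23319946] 0.08563473912885697 -0.4261937861850186
-0.065 (array([ 0.3283, -0.7767,  0.8628]), array([0.0085, 0.    , 0.    ]))
-0.03 (array([ 0.3283, -0.7813,  0.9501]), array([0.0085, 0.    , 0.    ]))
```

View pics/w1.png

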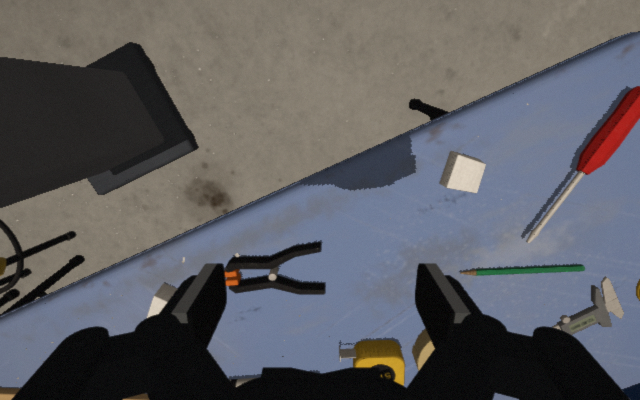

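The call was refused, so the arm is still at the start. The wrist view shows only the table edge and some stray tools. The rows probably need all six numbers, so I resend them in full.

>>> servo_tool(targets=[{"x": 0, "y": -0.1, "z": 0.1, "wx": 0, "wy": 0, "wz": 0}, {"x": 0, "y": -0.2, "z": 0.2, "wx": 0, "wy": 0, "wz": 0}, {"x": 0, "y": -0.3, "z": 0.3, "wx": 0.004, "wy": 0, "wz": 0}, {"x": 0, "y": -0.4, "z": 0.4, "wx": 0.008, "wy": 0, "wz": 0}, {"x": 0, "y": -0.5, "z": 0.5, "wx": 0.008, "wy": 0, "wz": 0}, {"x": 0, "y": -0.6, "z": 0.6, "wx": 0.008, "wy": 0, "wz": 0}, {"x": 0, "y": -0.7, "z": 0.7, "wx": 0.008, "wy": 0, "wz": 0}, {"x": 0, "y": -0.776, "z": 0.8, "wx": 0.008, "wy": 0, "wz": 0}, {"x": 0, "y": -0.776, "z": 0.83, "wx": 0.008, "wy": 0, "wz": 0}, {"x": 0, "y": -0.776, "z": 0.83, "wx": 0.008, "wy": 0, "wz": 0}, {"x": 0, "y": -0.776, "z": 0.83, "wx": 0.008, "wy": 0, "wz": 0}], grip=-0.06)

```text
clock: 2.08
position: [0.4326, 0.1478, 0.2312]
tool_rot: [-3.088, 1.57, 2.714]
force: [0.2, -0.7, 0.8]
grip_width: 0.0403
```

```bash
python3 - <<'E'
from h import *
yaw=np.radians(-27.8);b=np.array([np.cos(yaw),np.sin(yaw)]);c=np.array([.5025,.1107])
s=bot.observe();print(s["clock"],s["position"],s["force"],s["grip_width"],(s["position"][:2]-c)@b)
for k in(-.065,-.03):print(k,rel([*(c+k*b),.1],yaw))
im,d=bot.grab_frame("wrist");cv2.imwrite("pics/w2.png",im[:,:,::-1])
E
```

```text
2.075 [0.43260949 0.14782176 0.23119729] [ 0.17807556 -0.67785516  0.8293917 ] 0.040330733091924434 -0.07913690563449642
-0.065 (array([ 0.328 , -0.0008,  0.0355]), array([ 0.0007, -0.0001,  0.    ]))
-0.03 (array([ 0.3279, -0.0012,  0.123 ]), array([ 0.0007, -0.0001,  0.    ]))
```

View pics/w2.png

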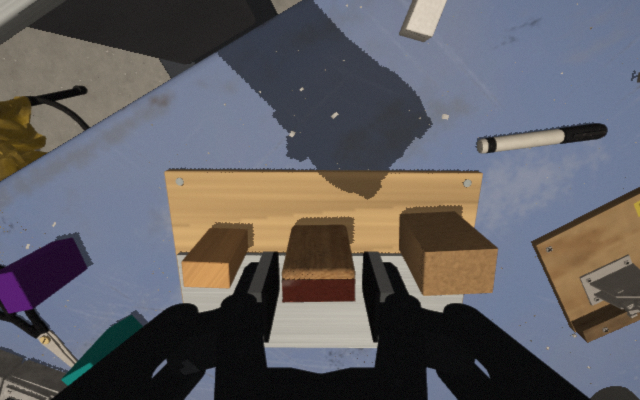

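The wrist view shows the block square between the fingers, at px (320,260). The carton is at (448,255) and the offcut at (215,258), both clear of the fingers. Next I lower the tool and start the push.

>>> servo_tool(targets=[{"x": 0.1, "y": 0, "z": 0, "wx": 0.0007, "wy": 0, "wz": 0}, {"x": 0.2, "y": 0, "z": 0, "wx": 0.0007, "wy": 0, "wz": 0}, {"x": 0.3, "y": 0, "z": 0, "wx": 0.0007, "wy": 0, "wz": 0}, {"x": 0.323, "y": 0, "z": 0.03, "wx": 0.0007, "wy": 0, "wz": 0}, {"x": 0.323, "y": -0.001, "z": 0.06, "wx": 0.0007, "wy": 0, "wz": 0}, {"x": 0.323, "y": -0.001, "z": 0.085, "wx": 0.0007, "wy": 0, "wz": 0}, {"x": 0.323, "y": -0.001, "z": 0.1, "wx": 0.0007, "wy": 0, "wz": 0}, {"x": 0.323, "y": -0.001, "z": 0.11, "wx": 0.0007, "wy": 0, "wz": 0}, {"x": 0.323, "y": -0.001, "z": 0.12, "wx": 0.0007, "wy": 0, "wz": 0}, {"x": 0.323, "y": -0.001, "z": 0.13, "wx": 0.0007, "wy": 0, "wz": 0}, {"x": 0.323, "y": -0.001, "z": 0.14, "wx": 0.0007, "wy": 0, "wz": 0}, {"x": 0.323, "y": -0.001, "z": 0.15, "wx": 0.0007, "wy": 0, "wz": 0}])

```text
clock: 3.62
position: [0.4857, 0.1197, 0.102]
tool_rot: [-2.921, 1.57, 2.878]
force: [-1.2, -0.7, -0.1]
grip_width: 0.04
```

```bash
python3 - <<'E'
from h import *
yaw=np.radians(-27.8);b=np.array([np.cos(yaw),np.sin(yaw)]);c=np.array([.5025,.1107])
s=bot.observe();print(s["clock"],s["position"],s["force"],(s["position"][:2]-c)@b)
im,d=bot.grab_frame("wrist");a=cv2.resize(im[:,:,::-1],(400,250))
im,d=bot.grab_frame("scene");e=cv2.resize(im[130:330,200:460,::-1],(400,250))
cv2.imwrite("pics/w3.png",np.hstack([a,e]))
E
```

```text
3.625 [0.48573805 0.11965781 0.10198032] [-1.15313869 -0.65093264 -0.0819507 ] -0.019005107021772685
```

View pics/w3.png

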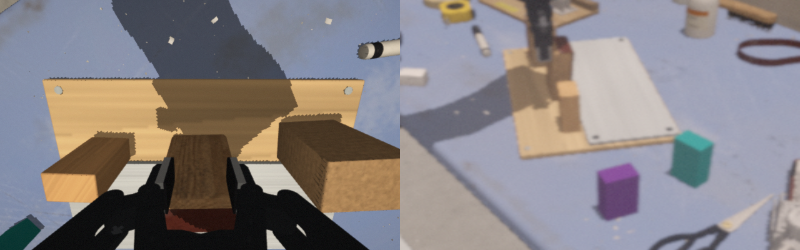

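Left panel: the fingers overlap the block's top edge near px (173,190) and (232,190), and the neighbours are untouched. The picture doesn't show whether the fingers touch the block, so I check with depth.

```bash
python3 - <<'E'
from h import *
yaw=np.radians(-27.8);b=np.array([np.cos(yaw),np.sin(yaw)]);l=np.array([-b[1],b[0]]);c=np.array([.5025,.1107])
im,d=bot.grab_frame("wrist")
P=world("wrist",d,np.ones(d.shape,bool)).reshape(-1,3) if (d>0).all() else None
V=np.zeros(d.shape+(3,));V[d>0]=world("wrist",d,d>0)
for r,cc in[(230,320),(260,320),(290,320),(320,320),(340,320),(350,320),(360,320),(265,280),(290,280),(320,280),(265,275),(280,370),(300,375)]:
    p=V[r,cc];print((r,cc),im[r,cc],"bx %.0f by %.0f z %.0f"%(*(1000*np.array([(p[:2]-c)@b,(p[:2]-c)@l])),p[2]*1000))
E
```

```text
(230, 320) [70 50 32] bx -14 by 0 z 43
(260, 320) [76 54 33] bx -11 by 0 z 78
(290, 320) [71 51 31] bx -8 by 0 z 105
(320, 320) [98 72 45] bx -5 by 0 z 123
(340, 320) [38 14 13] bx 3 by 0 z 126
(350, 320) [37 19 13] bx 10 by 0 z 124
(360, 320) [37 18 14] bx 17 by 0 z 123
(265, 280) [72 52 31] bx -10 by -22 z 83
(290, 280) [71 53 34] bx -8 by -19 z 105
(320, 280) [92 65 43] bx -5 by -17 z 123
(265, 275) [8 7 9] bx -28 by -20 z 115
(280, 370) [13 11 11] bx -27 by 21 z 127
(300, 375) [12  9 11] bx -27 by 21 z 140
```

The block is in contact, leaning about 6° and square. I keep pushing about 44 mm, which takes it past the tipping point, then back off.

>>> servo_tool(targets=[{"x": 0, "y": 0, "z": 0.012, "wx": 0, "wy": 0, "wz": 0}, {"x": 0, "y": 0, "z": 0.024, "wx": 0, "wy": 0, "wz": 0}, {"x": 0, "y": 0, "z": 0.036, "wx": 0, "wy": 0, "wz": 0}, {"x": 0, "y": 0, "z": 0.048, "wx": 0, "wy": 0, "wz": 0}, {"x": 0, "y": 0, "z": 0.06, "wx": 0, "wy": 0, "wz": 0}, {"x": 0, "y": 0, "z": 0.072, "wx": 0, "wy": 0, "wz": 0}, {"x": 0, "y": 0, "z": 0.084, "wx": 0, "wy": 0, "wz": 0}, {"x": 0, "y": 0, "z": 0.096, "wx": 0, "wy": 0, "wz": 0}, {"x": 0, "y": 0, "z": 0.11, "wx": 0, "wy": 0, "wz": 0}, {"x": 0, "y": 0, "z": 0.11, "wx": 0, "wy": 0, "wz": 0}, {"x": 0, "y": 0, "z": 0.11, "wx": 0, "wy": 0, "wz": 0}, {"x": 0, "y": 0, "z": 0.11, "wx": 0, "wy": 0, "wz": 0}])

```text
clock: 5.28
position: [0.5244, 0.0992, 0.1019]
tool_rot: [-2.837, 1.57, 2.961]
force: [-0.6, 0.4, 0.0]
grip_width: 0.0401
```

```bash
python3 - <<'E'
from h import *
yaw=np.radians(-27.8);b=np.array([np.cos(yaw),np.sin(yaw)]);c=np.array([.5025,.1107])
s=bot.observe();print(s["clock"],s["position"],s["force"],(s["position"][:2]-c)@b)
im,d=bot.grab_frame("wrist");a=cv2.resize(im[:,:,::-1],(400,250))
im,d=bot.grab_frame("scene");e=cv2.resize(im[130:330,200:460,::-1],(400,250))
cv2.imwrite("pics/w4.png",np.hstack([a,e]))
E
```

```text
5.275 [0.52443766 0.09923206 0.10192538] [-0.62179166  0.3563619   0.0196504 ] 0.024754130154561422
```

View pics/w4.png

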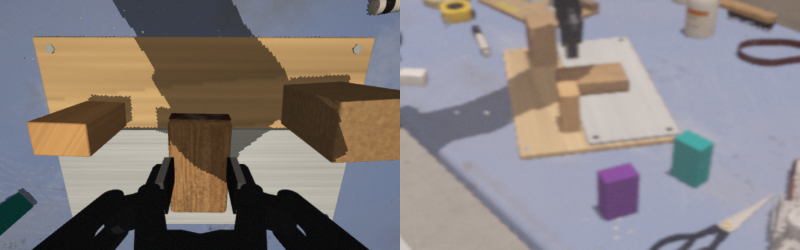

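The block lies wooden back up, left panel px (200,165), with its foot just over the plate edge and both neighbours standing. I back away upwards and measure.

>>> servo_tool(targets=[{"x": -0.1, "y": 0, "z": 0, "wx": 0, "wy": 0, "wz": 0}, {"x": -0.2, "y": 0, "z": 0, "wx": 0, "wy": 0, "wz": 0}, {"x": -0.3, "y": 0, "z": -0.05, "wx": 0, "wy": 0, "wz": 0}, {"x": -0.35, "y": 0.1, "z": -0.15, "wx": 0, "wy": 0, "wz": 0}, {"x": -0.35, "y": 0.25, "z": -0.25, "wx": 0, "wy": 0, "wz": 0}, {"x": -0.35, "y": 0.4, "z": -0.35, "wx": 0, "wy": 0, "wz": 0}, {"x": -0.35, "y": 0.5, "z": -0.45, "wx": 0, "wy": 0, "wz": 0}, {"x": -0.35, "y": 0.6, "z": -0.5, "wx": 0, "wy": 0, "wz": 0}, {"x": -0.35, "y": 0.6, "z": -0.5, "wx": 0, "wy": 0, "wz": 0}, {"x": -0.35, "y": 0.6, "z": -0.5, "wx": 0, "wy": 0, "wz": 0}])

```text
clock: 6.62
position: [0.4594, 0.4043, 0.2417]
tool_rot: [-1.828, 1.57, -2.313]
force: [1.1, -0.5, -0.0]
grip_width: 0.0401
```

```bash
python3 - <<'E'
from h import *
yaw=np.radians(-27.8);b=np.array([np.cos(yaw),np.sin(yaw)])
im,d=bot.grab_frame("top");cv2.imwrite("pics/t5.png",cv2.resize(im[80:280,180:460,::-1],(700,500)))
P=world("top",d,np.ones(d.shape,bool))
e=np.array([.525,.1045])
for n,c,lo,hi,rad in(("block",(.57,.08),.044,.06,.09),("carton",(.551,.22),.106,.117,.06),("off",(.454,.012),.09,.103,.05)):
    m=(P[:,2]>lo)&(P[:,2]<hi)&(np.hypot(*(P[:,:2]-c).T)<rad)
    q=P[m];r=cv2.minAreaRect((q[:,:2]*1000).astype(np.float32));print(n,m.sum(),r,"z",np.percentile(q[:,2],[5,50,95]))
    if n=="block":
        print("bx vs plate edge",np.percentile((q[:,:2]-e)@b,[1,99]))
        A=np.c_[(q[:,:2]-e)@b,np.ones(len(q))];print("tilt deg",np.degrees(np.linalg.lstsq(A,q[:,2],rcond=None)[0][0]))
s=bot.observe();print(s["clock"],s["position"],s["force"])
E
```

```text
block 1569 ((553.7584838867188, 83.8160400390625), (65.0, 111.54008483886719), 61.28373718261719) z [0.04831595 0.05131911 0.05380568]
bx vs plate edge [-0.01892582  0.08875576]
tilt deg 0.09023878159022383
carton 749 ((554.3073120117188, 226.8524169921875), (65.57260131835938, 44.784324645996094), 65.49353790283203) z [0.10969939 0.11218885 0.11436034]
off 320 ((455.9703674316406, 13.75698471069336), (44.98564529418945, 27.83604621887207), 59.949546813964844) z [0.09463645 0.09693267 0.09933814]
6.675 [0.45969977 0.40379269 0.24197225] [-0.62496953 -0.64101624  1.04544389]
```

View pics/t5.png

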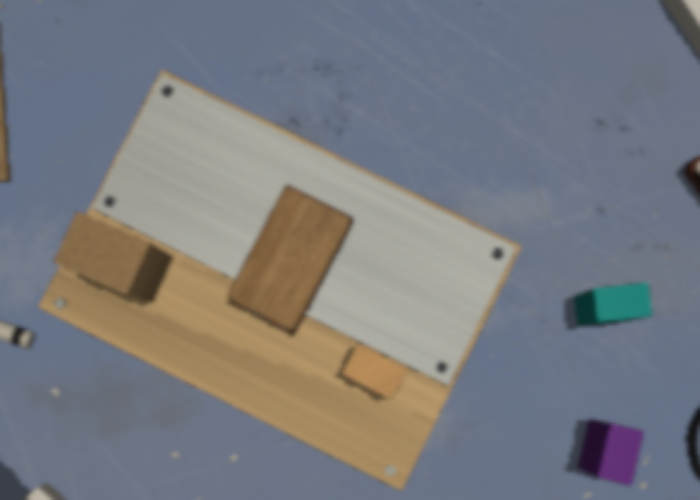

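```bash
python3 -c "from workcell import bot;print(bot.job_done())"
```

```text
the job is handed in; nothing more can be done
None
```

I tipped the sanding block over with two part-open fingers pushing at its top, then backed the arm clear and handed the job in at about 6.7 s.

**Block:** In the last top view it lies flat on the plate with the wooden back up, so sandpaper down. Its tilt measures 0.1° and its top is about 51 mm above the table, against 52 expected. It is square to the plate's front edge within about 1°. About 91 mm of its 110 mm length is on the plate, and about 19 mm overhangs the ledge.

**Carton and offcut:** Both still stand upright at their heights and, as far as I can tell, where they were. My first outline measurements of them were spoiled by overlapping height ranges. That judgement therefore rests on the pictures and rough positions, which agree.

**Problems:** One move call was refused for its format before anything moved. No check failed, and the forces I read stayed around 1 N.

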